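# Turn the covered cap tray over onto its board

## Task

Turn the red tray and the plywood board that covers it upside down together, so that the crown cap inside comes to lie on the board: the pair must end lying flat in the middle of the black rubber mat, board underneath, red tray upside down on top, lined up with each other. Keep the two pieces closed on each other all the way, never drop or toss them, and leave everything else on the counter where it stands.

Things in the scene. Friction and masses are not known exactly. Their poses are not given: they have to be found in the camera images.
- tray_c (a point): the red tray: an open box 120 x 58 x 26 mm (x long, y, z), walls 4 mm; this point is its centre, half-way up (13 mm from its underside). z is up at the start (mouth up, hidden under the board) and must point down at the end. It weighs about 0.2 kg. At the start it lies on the riser
- board_c (a point): the plywood board covering the tray: 120 x 58 x 20 mm (x, y, z) with a 3 mm raised panel beneath, 2 to 3 mm loose in the tray mouth. This point is the centre of the 20 mm slab, 23 mm from the tray centre along z. The pair is a flush 120 x 58 x 46 mm block, 0.3 kg, not fastened; grip both pieces at once across the 58 mm, mid-thickness, firmly (about 50 N). It stands steadily on its 58 x 46 mm end
- crown_c (a point): a green crown cap 34 mm across, 17 mm tall, loose in the middle compartment of the tray (not seen while the board is on); this point is its centre
- riser: a fixed light wooden block 90 x 44 x 15 mm (x, y, z) that carries the pair at the start, so that the pair overhangs it on every side; origin at the centre of its underside, on the counter. The pair lies roughly along its x axis, within 0.2 rad
- mat: a fixed black rubber mat 200 x 180 x 4 mm (x, y, z); origin at the centre of its underside, on the counter. Nothing else is on it. (Fixed and to be left alone round the counter: a stand with a black magnetic tool strip, 255 mm tall, on the right at y below -0.52; a row of stock bins 60 mm tall beyond x = 0.86; a drawer cabinet 200 mm tall at x 0.63 to 0.89, y 0.54 to 0.74)
- can_c (a point): a tall steel can with a yellow label, 60 mm across, 115 mm tall; a loose bystander on the counter, to be left alone; this point is its centre, half-way up
- jar_c (a point): an amber glass jar with a blue lid, 60 mm across, 75 mm tall; a loose bystander on the counter, to be left alone; this point is its centre, half-way up
- dish_c (a point): a shallow copper coin dish, 104 mm across, 26 mm tall; a loose bystander on the counter, to be left alone; this point is its centre, half-way up
- carton_c (a point): a brown cardboard carton, 70 x 90 mm (its x and y), 50 mm tall; a loose bystander on the counter, to be left alone; this point is its centre, half-way up
- gauge_c (a point): a round black tire gauge lying on its back, 64 mm across, 26 mm tall, with a brass stem reaching 73 mm from its centre along its x axis; a loose bystander on the counter, to be left alone; this point is its centre, half-way up
- spoon_c (a point): a short steel tire lever lying flat, 115 x 22 mm, 16 mm tall; a loose bystander on the counter, to be left alone; this point is its centre, half-way up
- bigcrown_c (a point): a green anodized crown valve cap (shop novelty), 58 mm across, 45 mm tall; a loose bystander on the counter, to be left alone; this point is its centre, half-way up
There are look-alikes about, which are no part of the job. Of the things like the part that bears board_c, leave any that is blue, pink or turquoise; of the rest the larger one is meant.

How it is judged:
On the way:
1. the closed pair is over or on the mat, turned at least onto its edge (angle between tray_c's own z axis and vertical above 1.3 rad and horizontal distance between tray_c and mat below 0.12 m and distance between tray_c and board_c below 0.029 m and angle between the z axis of tray_c and the z axis of board_c, either way round below 0.15 rad and z of board_c in the frame of tray_c above 0.015 m), for 0.1 s.
At the end, for the whole second after the job is handed in: The tray is upside down (within 0.1 rad) with its centre within 30 mm (horizontally) of the mat centre and 32 to 42 mm above the counter; the board is under it, against its mouth (centres within 29 mm, faces parallel within 0.15 rad), the crown cap within 40 mm of the board centre; all at rest (angle between tray_c's own z axis and vertical above 3.04 rad and distance between tray_c and board_c below 0.029 m and angle between the z axis of tray_c and the z axis of board_c, either way round below 0.15 rad and z of board_c in the frame of tray_c above 0.015 m and horizontal distance between tray_c and mat below 0.03 m and height (world z) of tray_c between 0.032 and 0.042 m and distance between crown_c and board_c below 0.04 m and linear speed of each of tray, board below 0.02 m/s); the robot touches nothing.
It fails at once if the board and the tray come apart (centres more than 35 mm apart, or faces more than 0.3 rad out of parallel) (distance between tray_c and board_c above 0.035 m or angle between the z axis of tray_c and the z axis of board_c, either way round above 0.3 rad).
It fails at once if the tray moves faster than 1.2 m/s (dropped or tossed) (linear speed of tray above 1.2 m/s).
It fails at once if a bystander is moved more than 25 mm or tipped (distance of any of can_c, jar_c, dish_c, carton_c, gauge_c, spoon_c, bigcrown_c from where it was at the start of the episode above 0.025 m or angle between any of can_c, jar_c, dish_c, carton_c, gauge_c, spoon_c, bigcrown_c's own z axis and vertical above 0.5 rad).
It also fails if it takes over 72 s, if anything falls off the work surface, if the arm or the gripper's body presses on something with over 40 N, if the wrist force passes 120 N, or if a joint passes its speed limit or range.

## Robot

A 6-joint arm with a two-finger parallel gripper is mounted at the origin on the work surface. World frame = base frame: x ahead of the robot, y to its left, z up, the work surface at z = 0. Lengths are in m, angles in rad, forces in N, time in s.
With the tool pointing down it reaches from about 0.2 to 0.875 m from the base axis. Payload 3.4 kg.
Tool frame: the origin (TCP) lies between the finger pads; the fingertips stand 25 mm ahead of it and the grasp point (between the pads) lies 6 mm ahead of it (r.nose_length is the z of the fingertips in the tool frame, in m); z points along the fingers, x is the direction in which the jaws open and shut, and the axes are right-handed (so a half turn about z gives the same grasp; the last joint's range is limited). The gripper opens to 94 mm and grips with 3 to 60 N. Pads are 16 mm wide; open, the fingers measure 119 mm over their backs; the gripper's body (75 mm by 177 mm) begins 78 mm behind the grasp point.
Start: joints at [1.012, 0.276, 1.505, -0, 1.361, -0.121], TCP at [0.244, 0.521, 0.23] pointing down, gripper open.
Joint ranges: [-2.89, 2.89], [-0.75, 2.08], [0.22, 2.7], [-1.18, 4.32], [0.11, 2.71], [-2.7, 2.7]. Speed limits (rad/s): [2.57, 2.57, 3.14, 3.14, 3.14, 3.14].

## Interface

Orientations are given as a unit quaternion [w, x, y, z].
In Python, from plant import r, gripper_to, inverse_kinematics, vision, models, telemetry gives the robot as it stands. Calls block until the motion is done:
- r.move_to(position, orientation): joint-space move of the TCP to a pose.
- r.move_l(position, rot=None, vel=0.15, guard=None): straight line of the TCP; rot=None keeps the orientation; vel is the mean speed in m/s. With guard (N) it stops when the force on the tool has changed by that much, and returns True; else False.
- r.movej(angles): joint-space move.
- gripper_to(opening, f_grip=None): finger opening in m; f_grip is the grip in N (None keeps the last); returns when the fingers have stopped.
- r.hold(seconds).
- inverse_kinematics(position, orientation): joint angles nearest the present ones, or None.
- vision.snapshot(name): name is "scene" or "top" or "wrist"; returns the picture (384x512x3 uint8, red, green, blue); there is no depth.
- vision.get_calibration(name): a dict with "fx", "fy", "cx", "cy" (pixels), "D" ([k1, k2, p1, p2, k3] as OpenCV has them; the pictures are not rectified), "position" and "orientation" of the camera in the world. Camera axes: x right, y down, z forward; pixel columns grow to the right and rows downward; lengths in m; the calibration is good to about 2 mm. A picture is of the moment at which its call begins: read the wrist's pose just before it. get_calibration takes no time and is no camera call; for the wrist camera it gives the pose at the moment of the call.
A pose or a line that the arm cannot do raises r.PlanningError and nothing moves.
- r.sign_off(): hands the job in, once; it reports no verdict.
Trained networks look in the newest picture that a camera, given by its name, has taken for a name from the list of things; names that differ only in an ending like _2 or _b are one class to them, and where a whole thing is asked for, a point or a joint stands for the part that bears it (a point fixed in the world has none). Each returns a list of dicts, best first, with "score" (0 to 1); they miss things now and then, are a little off and sometimes report something else, mostly with a low value. They report only what shows in the picture. A call takes as long as a camera call. They do not tell look-alikes from the thing itself.
- models.boxes_of(thing, camera): "at" ([x, y, z] in m, in world coordinates, good to about 4 mm: the middle of the surface that is visible of it).
- models.regions_of(thing, camera): "pixels" (384x512 bool, what is visible of it).
- models.mark_of(thing, camera): "at" ([x, y, z] in m, in world coordinates, good to about 4 mm: a listed point, or the origin of a listed thing).
Readings, each from a call of its own:
- telemetry.current_t(): time.
- telemetry.current_joints(): joint angles.
- telemetry.current_dq(): joint speeds.
- telemetry.current_joint_efforts(): joint torques, N m.
- telemetry.current_ee_pos(): TCP position.
- telemetry.current_tool_rot(): TCP orientation.
- telemetry.current_wrist_force(): force on the tool from outside, world axes, zero at the start.
- telemetry.current_torque(): the same for the moment, N m.
- telemetry.current_opening(): finger opening in m.
Only numpy, scipy, OpenCV 4.12 (cv2) and the standard library are available. Lean on these libraries where they do the work, as an engineer would, in place of code of your own. Each camera call takes 0.05 s, during which the arm holds its last target. There are 200 camera calls.

## Working session

There is one attempt and no reset: what is moved stays moved. The work goes in short steps, each a Python script; the robot and the scene stay as the last script left them, time stands still between calls to the robot, and variables do not carry over. Pictures are saved under pics/ and viewed, about 8 in all and at most 12, crops included, and the job is handed in when it is done.

```bash
mkdir -p pics; cat > h.py <<'E'
import numpy as np, cv2
from scipy.spatial.transform import Rotation as R
from plant import r, gripper_to, inverse_kinematics, vision, models, telemetry
np.set_printoptions(precision=4,suppress=True)
def snap(cam,name=None):
    im=vision.snapshot(cam)
    if name: cv2.imwrite('pics/%s.png'%name,im[:,:,::-1])
    return im
def ray_to_z(cam,uv,z):
    c=vision.get_calibration(cam)
    K=np.array([[c['fx'],0,c['cx']],[0,c['fy'],c['cy']],[0,0,1.]])
    p=cv2.undistortPoints(np.array(uv,float).reshape(-1,1,2),K,np.array(c['D'],float))[:,0]
    q=c['orientation'];M=R.from_quat([q[1],q[2],q[3],q[0]])
    d=M.apply(np.c_[p,np.ones(len(p))]);o=np.array(c['position'])
    z=np.broadcast_to(z,len(d))
    return o+d*((z-o[2])/d[:,2])[:,None]
def quat(x,z):
    x=np.array(x,float);z=np.array(z,float);x/=np.linalg.norm(x);z/=np.linalg.norm(z)
    q=R.from_matrix(np.c_[x,np.cross(z,x),z]).as_quat()
    return np.array([q[3],q[0],q[1],q[2]])
E
python3 - <<'E'
from h import *
for c in ['scene','top']:
    snap(c,c+'0'); k=vision.get_calibration(c); print(c,k['position'],k['orientation'],k['fx'])
    for t in ['tray_c','board_c','riser','mat','can_c','jar_c','dish_c','carton_c','gauge_c','spoon_c','bigcrown_c']:
        print(t,[(np.round(d['at'],3).tolist(),round(d['score'],2)) for d in models.mark_of(t,c)[:4]])
a=cv2.imread('pics/top0.png');cv2.imwrite('pics/top0b.png',cv2.resize(a,(800,600)))
print(telemetry.current_t())
E
```

```text
scene [ 1.2009 -0.7185  0.6973] [-0.4534  0.8223  0.3011 -0.1659] 380.1502459767011
tray_c [([0.528, 0.226, 0.028], 0.61)]
board_c [([0.696, 0.325, 0.014], 0.79), ([0.355, 0.23, 0.014], 0.63), ([0.478, 0.516, 0.017], 0.55), ([0.456, 0.368, 0.011], 0.46)]
riser [([0.533, 0.228, 0.002], 0.5)]
mat [([0.571, -0.199, 0.0], 0.78)]
can_c [([0.687, -0.002, 0.059], 0.85)]
jar_c [([0.43, 0.004, 0.035], 0.79)]
dish_c []
carton_c [([0.429, 0.003, 0.036], 0.58), ([0.759, 0.18, 0.025], 0.55)]
gauge_c [([0.621, 0.436, 0.013], 0.82)]
spoon_c [([0.566, 0.001, 0.006], 0.67)]
bigcrown_c [([0.588, -0.43, 0.02], 0.56)]
top [0.373  0.0505 1.171 ] [-0.058   0.7088 -0.7003  0.0613] 362.84903074440604
tray_c []
board_c [([0.356, 0.23, 0.016], 0.97), ([0.526, 0.227, 0.05], 0.96), ([0.462, 0.37, 0.011], 0.84), ([0.479, 0.517, 0.016], 0.64)]
riser []
mat [([0.566, -0.203, -0.001], 0.56)]
can_c [([0.69, -0.001, 0.058], 0.74)]
jar_c [([0.425, 0.006, 0.041], 0.77)]
dish_c [([0.762, -0.136, 0.013], 0.81)]
carton_c [([0.76, 0.182, 0.025], 0.85)]
gauge_c [([0.62, 0.433, 0.013], 0.94)]
spoon_c [([0.57, -0.002, 0.006], 0.6)]
bigcrown_c [([0.589, -0.427, 0.023], 0.63)]
1.2
```

View pics/top0b.png

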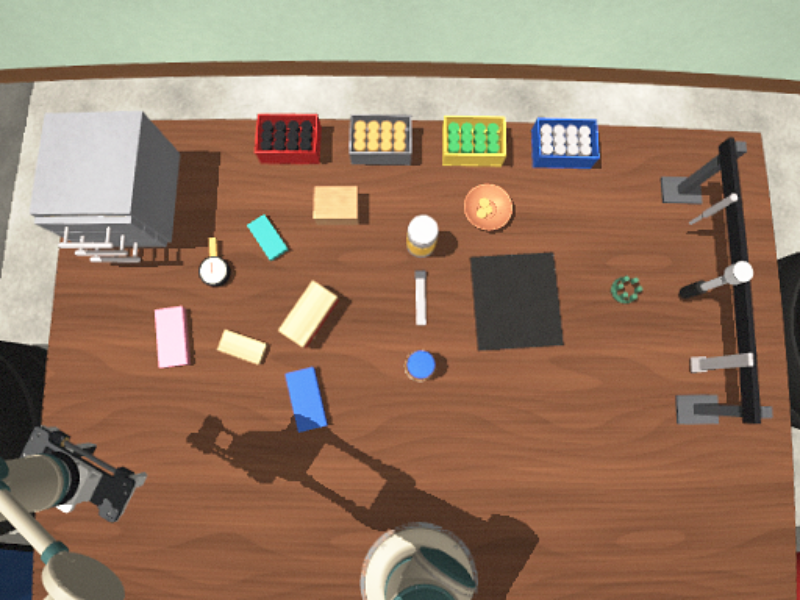

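View pics/scene0.png

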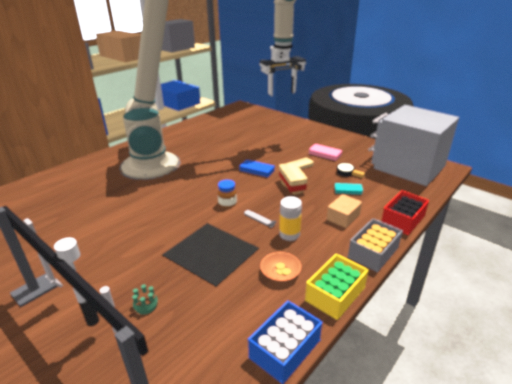

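The pair (plywood on red) is at about (308,314) in the enlarged top view, and the black mat is at (517,300). The other boards are blue, pink, turquoise and a small plywood one at (242,346). In the scene view the red tray shows under the board at (293,178). Next I'll measure the corners and scan reachability, for a two-stage flip over the end.

```bash
cat >> h.py <<'E'
def tool(d,t,s=1):
    """tail leans by t toward yaw d; jaws along horizontal normal of d. returns quat, tool z"""
    dv=np.array([np.cos(d),np.sin(d),0]); v=np.array([-np.sin(d),np.cos(d),0])*s
    z=-(np.cos(t)*np.array([0,0,1])+np.sin(t)*dv)
    return quat(v,z),z
def pose(g,d,t,s=1):
    q,z=tool(d,t,s); return np.array(g)-0.006*z,q
E
python3 - <<'E'
from h import *
im=snap('top')
def rect(t,z,near):
    best=None
    for d in models.regions_of(t,'top'):
        m=d['pixels'].astype(np.uint8)
        c=max(cv2.findContours(m,0,2)[0],key=cv2.contourArea)[:,0].astype(float)
        w=ray_to_z('top',c,z)[:,:2]
        rc=cv2.minAreaRect((w*1000).astype(np.float32))
        print(t,round(d['score'],2),np.round(rc[0],1),np.round(rc[1],1),round(rc[2],1))
rect('board_c',0.061,0); rect('mat',0.004,0)
p=np.array([.567,-.202])
def ok(g,d,t,s):
    P,q=pose(g,d,t,s)
    return inverse_kinematics(P,q)
for name,xy,z in [('mat stand',p,.066),('mat flat',p,.029),('pick',np.array([.526,.227]),.038)]:
    print(name)
    for t in (30,45,60):
        print(t,' '.join('%d%s'%(yd,''.join('+-'[i] for i,s in enumerate((1,-1)) if ok([*xy,z],np.radians(yd),np.radians(t),s) is not None)) for yd in range(0,360,15)))
u=np.radians(-31)
for yd in (-31,149):
    for t in (0,30,45,60):
        for s in (1,-1): print(yd,t,s,ok([.526,.227,.038],np.radians(yd),np.radians(t),s))
E
```

```text
board_c 0.87 [473.8 498.9] [120.9  71. ] 4.6
board_c 0.8 [458.4 354.3] [94.8 44.8] 71.1
board_c 0.73 [359.  222.5] [116.1  60.1] 13.6
board_c 0.71 [522.3 224.4] [ 62.9 123. ] 59.8
board_c 0.59 [679.3 315.3] [98.4 46.6] 36.6
mat 0.73 [ 565.8 -201. ] [202.9 184.8] 3.8
mat 0.61 [568.6   3.2] [109.4  16.8] 2.3
mat stand
30 0+- 15+- 30+- 45+- 60+- 75+- 90- 105- 120- 135+- 150+- 165+- 180+ 195+ 210+ 225+ 240+- 255+- 270+- 285+- 300+- 315+- 330+- 345+-
45 0+- 15+- 30+- 45+- 60+- 75+- 90+- 105 120 135+- 150+- 165+- 180+- 195+- 210+- 225+- 240+- 255+- 270+- 285+- 300+- 315+- 330+- 345+-
60 0+- 15+- 30+- 45+- 60+- 75+- 90 105 120 135+- 150+- 165+- 180+- 195+- 210+- 225+- 240+- 255+- 270+- 285+- 300+- 315+- 330+- 345+-
mat flat
30 0+- 15+- 30+- 45+- 60+- 75+- 90- 105- 120- 135- 150+- 165+- 180+ 195+ 210+ 225+- 240+- 255+- 270+- 285+- 300+- 315+- 330+- 345+-
45 0+- 15+- 30+- 45+- 60+- 75+- 90+- 105 120 135+- 150+- 165+- 180+- 195+- 210+- 225+- 240+- 255+- 270+- 285+- 300+- 315+- 330+- 345+-
60 0+- 15+- 30+- 45+- 60+- 75+- 90 105 120 135+- 150+- 165+- 180+- 195+- 210+- 225+- 240+- 255+- 270+- 285
[... 441 characters left out ...]
0.286   0.4353  1.7706 -0.      0.9357 -0.7438]
-31 0 -1 [ 0.286   0.4353  1.7706 -0.      0.9357  2.3978]
-31 30 1 [ 0.0898  0.6398  1.5143  0.3024  1.4303 -1.0504]
-31 30 -1 [0.0898 0.6398 1.5143 0.3024 1.4303 2.0912]
-31 45 1 [ 0.0297  0.7727  1.3965  0.3938  1.6642 -1.1059]
-31 45 -1 [0.0297 0.7727 1.3965 0.3938 1.6642 2.0357]
-31 60 1 [-0.01    0.9121  1.2942  0.4784  1.8799 -1.1287]
-31 60 -1 [-0.01    0.9121  1.2942  0.4784  1.8799  2.0129]
149 0 1 [ 0.286   0.4353  1.7706 -0.      0.9357  2.3978]
149 0 -1 [ 0.286   0.4353  1.7706 -0.      0.9357 -0.7438]
149 30 1 None
149 30 -1 [ 0.5788  0.4077  2.0092 -0.8307  0.6553  0.2051]
149 45 1 None
149 45 -1 None
149 60 1 None
149 60 -1 None
```

```bash
python3 - <<'E'
from h import *
P=[.525,.2265];M=[.566,-.201]
def q(g,d,t,s):
    a,b=pose(g,np.radians(d),np.radians(t),s); x=inverse_kinematics(a,b); return x
def path(D,a,b,s1,s2,show=False):
    d=D-180; out=[]
    W=[(P+[.038],-30,a,s1),(P+[.17],-30,a,s1)]
    for k in np.linspace(0,1,13)[1:]:
        W.append(([*(np.array(P)*(1-k)+np.array(M)*k),.17],-30+k*(d+30),a-90*k,s1))
    W.append((M+[.066],d,a-90,s1)); n=len(W)
    W+=[(M+[.064],d,90-b,s2),(M+[.17],d,90-b,s2)]
    for k in np.linspace(0,1,7)[1:]: W.append((M+[.17],d,90-b-90*k,s2))
    W.append((M+[.029],d,-b,s2))
    J=[q(*w) for w in W]
    bad=[i for i,j in enumerate(J) if j is None]
    if bad: return None
    J=np.array(J); df=np.abs(np.diff(J,axis=0)); df[n-1]=0
    if show: print(J)
    return df.max(), J[:,4].min(), np.abs(J[:,5]).max(), np.abs(J[n]-J[n-1]).max()
for D in (40,55,70,85,220,235,250,265,280):
    for a in (20,30,45):
        for s in (1,-1):
            for s2 in (1,-1):
                x=path(D,a,45,s,s2)
                if x: print(D,a,s,s2,np.round(x,2))
E
```

```text
40 20 1 1 [0.33 1.02 1.   1.74]
40 30 1 1 [0.33 1.02 1.06 1.66]
40 45 1 1 [0.33 1.02 1.11 1.62]
55 20 1 1 [0.28 1.13 1.   1.69]
55 30 1 1 [0.28 1.16 1.06 1.65]
55 45 1 1 [0.28 1.19 1.11 1.56]
70 20 1 1 [0.27 1.08 1.   1.78]
70 30 1 1 [0.27 1.11 1.06 1.7 ]
70 45 1 1 [0.27 1.15 1.11 1.54]
85 30 1 1 [0.3  1.04 1.06 1.81]
85 45 1 1 [0.3  1.04 1.11 1.56]
220 20 -1 -1 [0.63 0.56 2.2  2.08]
220 30 -1 -1 [0.49 0.7  2.16 1.92]
220 45 -1 -1 [0.4  0.88 2.12 1.62]
235 20 -1 -1 [0.58 0.67 2.2  1.87]
235 30 -1 -1 [0.49 0.8  2.16 1.76]
235 45 -1 -1 [0.4  0.97 2.12 1.55]
250 20 -1 -1 [0.56 0.74 2.2  1.74]
250 30 -1 -1 [0.46 0.87 2.16 1.67]
250 45 -1 -1 [0.39 1.03 2.12 1.54]
265 20 -1 -1 [0.52 0.8  2.2  1.67]
265 30 -1 -1 [0.47 0.94 2.16 1.64]
265 45 -1 -1 [0.4  1.08 2.12 1.57]
280 20 -1 -1 [0.54 0.87 2.2  1.74]
280 30 -1 -1 [0.47 0.88 2.16 1.68]Traceback (most recent call last):
  File "<stdin>", line 24, in <module>
  File "<stdin>", line 14, in path
  File "<stdin>", line 4, in q
ValueError: time passes only in moves, steps and waits
```

```bash
python3 - <<'E'
from h import *
gripper_to(0.094)
d,t=np.radians(-30),np.radians(45)
p,q=pose([.525,.2265,.038],d,t); _,z=tool(d,t)
r.move_to(p-0.13*z,q)
print(telemetry.current_ee_pos(),telemetry.current_t())
im=snap('wrist','w1'); k=vision.get_calibration('wrist'); print(k['position'])
# overlay predicted top face outline and side outline
q4=k['orientation'];Mi=R.from_quat([q4[1],q4[2],q4[3],q4[0]]).inv()
u=np.array([np.cos(d),np.sin(d),0]);v=np.array([-u[1],u[0],0])
K=np.array([[k['fx'],0,k['cx']],[0,k['fy'],k['cy']],[0,0,1.]])
for zz,col in ((.061,(255,0,0)),(.041,(0,255,0)),(.015,(0,0,255))):
    c=np.array([[.525,.2265,zz]]*4)+np.array([a*.06*u+b*.029*v for a,b in((1,1),(1,-1),(-1,-1),(-1,1))])
    px=cv2.projectPoints(Mi.apply(c-k['position']),np.zeros(3),np.zeros(3),K,np.array(k['D'],float))[0]
    print(px[:,0].round(0).tolist())
    im=cv2.polylines(im.copy(),[px.round().astype(np.int32)],True,col,1)
cv2.imwrite('pics/w1o.png',im[:,:,::-1])
E
```

```text
[0.6078 0.1801 0.1349] 3.4
[0.6602 0.1496 0.292 ]
[[287.0, 236.0], [216.0, 236.0], [223.0, 126.0], [280.0, 126.0]]
[[285.0, 245.0], [218.0, 245.0], [225.0, 139.0], [279.0, 139.0]]
[[282.0, 255.0], [221.0, 255.0], [227.0, 154.0], [277.0, 154.0]]
```

View pics/w1o.png

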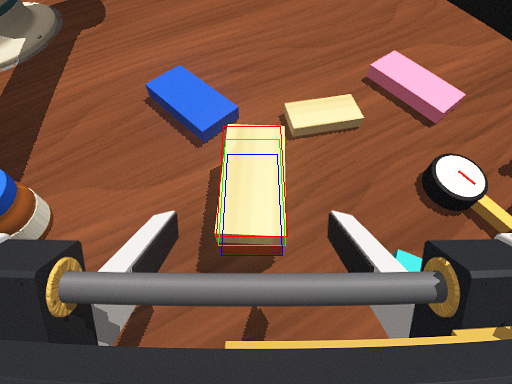

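The overlay fits the pair's outline (216–287, 126–236) to within about 1–2 px, so I'll grasp it.

```bash
python3 - <<'E'
from h import *
d,t=np.radians(-30),np.radians(45)
p,q=pose([.525,.2265,.038],d,t)
print(r.move_l(p,vel=0.08,guard=8))
print(gripper_to(0.05,50)); r.hold(0.3)
print(telemetry.current_opening(),telemetry.current_ee_pos()-p,telemetry.current_wrist_force())
r.move_l(p+[0,0,.03],vel=0.05); r.hold(.2)
print(telemetry.current_opening(),telemetry.current_wrist_force(),telemetry.current_t())
snap('wrist','w2'); snap('scene','s2')
a=cv2.imread('pics/s2.png')[110:260,180:380]; a=cv2.resize(a,None,fx=2.5,fy=2.5)
b=cv2.imread('pics/w2.png')[100:350,130:430]; b=cv2.resize(b,(450,375))
cv2.imwrite('pics/c2.png',cv2.resize(np.hstack([a,b]),None,fx=.82,fy=.82))
E
```

```text
False
False
0.05809073574889362 [0.0001 0.0002 0.    ] [ 0.981   1.4537 -0.9396]
0.05771503826253672 [ 0.4276  0.0545 -2.41  ] 7.125
```

View pics/c2.png

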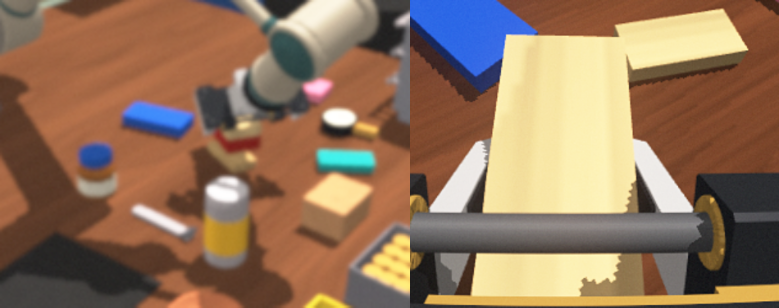

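Both pieces came up together: the opening is 57.7 mm and the scene view shows the red tray under the board. Now I'll carry it over and turn it to stand on end on the mat.

```bash
python3 - <<'E'
from h import *
P=np.array([.525,.2265]);M=np.array([.566,-.201]);rad=np.radians
def go(g,d,t,vel,guard=None):
    p,q=pose(g,rad(d),rad(t)); return r.move_l(p,q,vel=vel,guard=guard)
go([*P,.20],-30,45,.12)
for k in (.25,.5,.75,1): go([*(P*(1-k)+M*k),.20],-30-80*k,45-90*k,.12)
print(telemetry.current_opening(),telemetry.current_t())
go([*M,.085],-110,-45,.1)
snap('wrist','w3'); snap('scene','s3')
print(telemetry.current_wrist_force(),telemetry.current_ee_pos())
a=cv2.imread('pics/s3.png')[130:330,110:330]; a=cv2.resize(a,None,fx=2,fy=2)
b=cv2.imread('pics/w3.png')[50:384,80:432]; b=cv2.resize(b,(352,400))
cv2.imwrite('pics/c3.png',np.hstack([a,b]))
E
```

```text
0.05822645725480761 12.6
[ 0.2335  0.403  -3.2365] [ 0.5678 -0.1971  0.09  ]
```

View pics/c3.png

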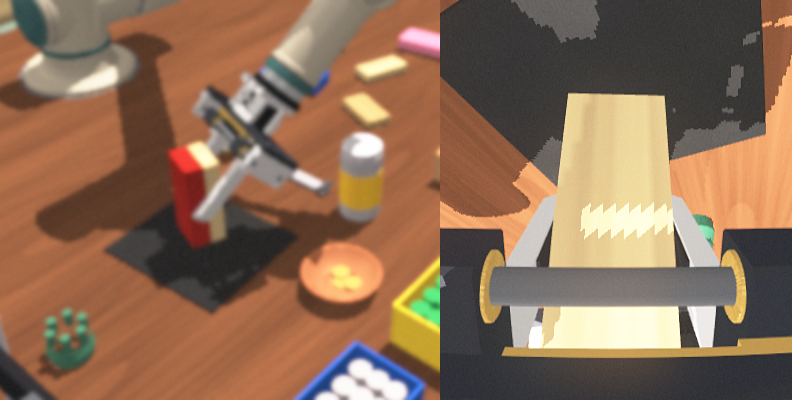

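The pair hangs vertically above the mat, closed, with the tray on the far side (scene crop 190,195). I'll set it down.

```bash
python3 - <<'E'
from h import *
M=np.array([.566,-.201]);rad=np.radians
p,q=pose([*M,.058],rad(-110),rad(-45)); _,z=tool(rad(-110),rad(-45))
print(r.move_l(p,vel=.025,guard=6)); r.hold(.2)
e=telemetry.current_ee_pos(); print(e-p,telemetry.current_wrist_force())
gripper_to(.07); gripper_to(.094); r.hold(.3)
snap('scene','s4')
r.move_l(e-.12*z,vel=.1)
r.move_l(e-.12*z+[0,0,.1],vel=.15)
snap('wrist','w4'); print(telemetry.current_t())
a=cv2.imread('pics/s4.png')[130:330,110:330]; a=cv2.resize(a,None,fx=2,fy=2)
b=cv2.imread('pics/w4.png')[50:384,80:432]; b=cv2.resize(b,(352,400))
cv2.imwrite('pics/c4.png',np.hstack([a,b]))
E
```

```text
True
[ 0.0001 -0.0002  0.0066] [1.362  1.0134 5.6087]
18.5667
```

View pics/c4.png

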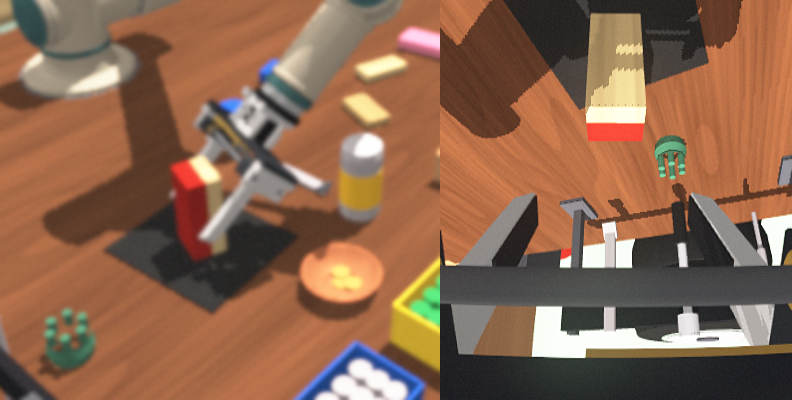

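It stands steadily and closed on the mat. Next I'll move to the other side and regrasp.

```bash
python3 - <<'E'
from h import *
M=np.array([.566,-.201]);rad=np.radians;d=rad(-110)
p0,q0=pose([*M,.26],d,0.); r.move_l(p0,q0,vel=.15)
p,q=pose([*M,.0645],d,rad(45)); _,z=tool(d,rad(45))
r.move_l(p-.13*z,q,vel=.15)
im=snap('wrist','w5'); k=vision.get_calibration('wrist'); print(telemetry.current_t(),telemetry.current_joints())
q4=k['orientation'];Mi=R.from_quat([q4[1],q4[2],q4[3],q4[0]]).inv()
u=np.array([np.cos(d),np.sin(d),0]);v=np.array([-u[1],u[0],0])
K=np.array([[k['fx'],0,k['cx']],[0,k['fy'],k['cy']],[0,0,1.]])
for zz,col in ((.124,(255,255,255)),(.004,(0,255,255))):
    c=np.array([[*M,zz]]*4)+np.array([a*.023*u+b*.029*v for a,b in((1,1),(1,-1),(-1,-1),(-1,1))])
    px=cv2.projectPoints(Mi.apply(c-k['position']),np.zeros(3),np.zeros(3),K,np.array(k['D'],float))[0]
    im=cv2.polylines(im.copy(),[px.round().astype(np.int32)],True,col,1)
cv2.imwrite('pics/w5o.png',cv2.resize(im[30:330,80:430,::-1],None,fx=2,fy=2))
E
```

```text
20.65 [-0.9734  0.5755  1.4643  0.6105  1.6192 -0.7639]
```

View pics/w5o.png

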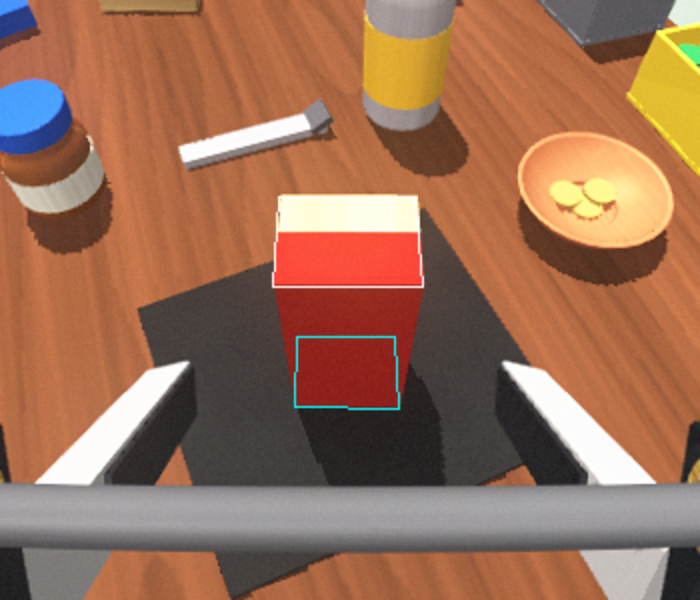

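The overlay matches the top face. I'll grip, lift, turn the remaining quarter and lay it down.

```bash
python3 - <<'E'
from h import *
M=np.array([.566,-.201]);rad=np.radians
def go(z,t,vel,guard=None):
    p,q=pose([*M,z],rad(-110),rad(t)); return r.move_l(p,q,vel=vel,guard=guard)
print(go(.0645,45,.08,8))
gripper_to(.05,50); r.hold(.3); print(telemetry.current_opening())
go(.10,45,.05); go(.22,0,.06); go(.10,-45,.06)
print(telemetry.current_opening(),telemetry.current_wrist_force(),telemetry.current_t())
go(.045,-45,.05)
snap('scene','s6'); snap('wrist','w6')
a=cv2.imread('pics/s6.png')[130:330,110:330]; a=cv2.resize(a,None,fx=2,fy=2)
b=cv2.imread('pics/w6.png')[50:384,80:432]; b=cv2.resize(b,(352,400))
cv2.imwrite('pics/c6.png',np.hstack([a,b]))
E
```

```text
False
0.05766007219408484
0.05783582902021655 [ 0.1284  0.6483 -2.3327] 28.6
```

View pics/c6.png

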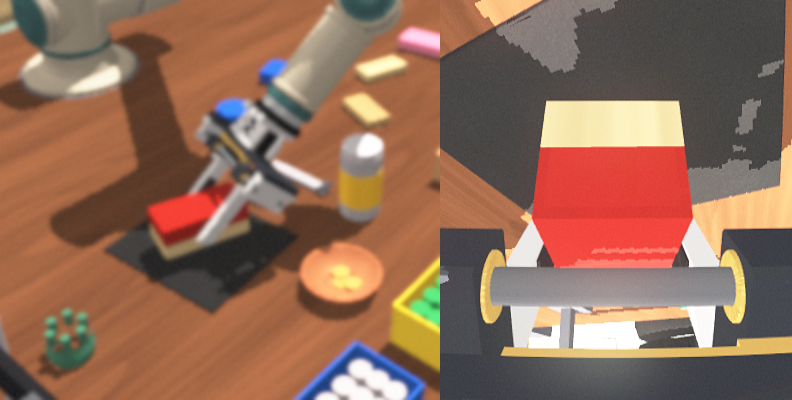

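The tray is now on top and the board underneath, closed and level. I'll lay it down.

```bash
python3 - <<'E'
from h import *
M=np.array([.566,-.201]);rad=np.radians
p,q=pose([*M,.021],rad(-110),rad(-45)); _,z=tool(rad(-110),rad(-45))
print(r.move_l(p,vel=.02,guard=6)); r.hold(.2)
e=telemetry.current_ee_pos(); print(e-p,telemetry.current_wrist_force())
gripper_to(.07); gripper_to(.094); r.hold(.2)
r.move_l(e-.12*z,vel=.1); r.move_l(e-.12*z+[0,0,.12],vel=.15)
p0,q0=pose([.45,.15,.3],rad(-110),0.); r.move_to(p0,q0); r.hold(.5)
print(telemetry.current_wrist_force(),telemetry.current_t())
snap('scene','s7'); snap('top','t7')
for c in('scene','top'):
    for t in('tray_c','board_c','mat','can_c','jar_c','dish_c','spoon_c','carton_c','gauge_c','bigcrown_c'):
        print(c,t,[(np.round(x['at'],3).tolist(),round(x['score'],2)) for x in models.mark_of(t,c)[:2]])
a=cv2.imread('pics/s7.png')[180:300,140:290]; a=cv2.resize(a,(500,400))
b=cv2.imread('pics/t7.png')[130:250,270:390]; b=cv2.resize(b,(300,400))
cv2.imwrite('pics/c7.png',np.hstack([a,b]))
E
```

```text
True
[-0.0001 -0.      0.0063] [0.1003 1.7221 6.0475]
[-0.8473  1.3767  0.8257] 36.2083
scene tray_c [([0.567, -0.204, 0.035], 0.83)]
scene board_c [([0.355, 0.233, 0.015], 0.86), ([0.456, 0.365, 0.016], 0.73)]
scene mat [([0.567, -0.204, 0.011], 0.75), ([0.57, -0.201, 0.0], 0.66)]
scene can_c [([0.685, -0.003, 0.058], 0.72), ([0.762, -0.144, 0.008], 0.42)]
scene jar_c [([0.428, 0.002, 0.033], 0.73)]
scene dish_c [([0.761, -0.147, 0.01], 0.97)]
scene spoon_c [([0.561, -0.001, 0.01], 0.61), ([0.763, 0.183, 0.024], 0.34)]
scene carton_c [([0.76, 0.18, 0.022], 0.86)]
scene gauge_c [([0.62, 0.435, 0.014], 0.52)]
scene bigcrown_c [([0.59, -0.435, 0.019], 0.93), ([0.428, 0.004, 0.037], 0.19)]
top tray_c [([0.568, -0.202, 0.035], 0.92)]
top board_c [([0.698, 0.328, 0.01], 0.96), ([0.477, 0.517, 0.011], 0.8)]
top mat [([0.569, -0.201, -0.004], 0.57), ([0.567, -0.004, 0.004], 0.51)]
top can_c [([0.689, 0.001, 0.059], 0.75)]
top jar_c [([0.427, 0.007, 0.04], 0.86), ([0.563, -0.203, 0.016], 0.71)]
top dish_c [([0.761, -0.134, 0.014], 0.82)]
top spoon_c [([0.567, -0.003, 0.005], 0.76), ([0.621, 0.432, 0.008], 0.65)]
top carton_c [([0.569, -0.199, 0.036], 0.47)]
top gauge_c []
top bigcrown_c [([0.586, -0.428, 0.023], 0.75), ([0.568, -0.202, 0.036], 0.17)]
```

View pics/c7.png

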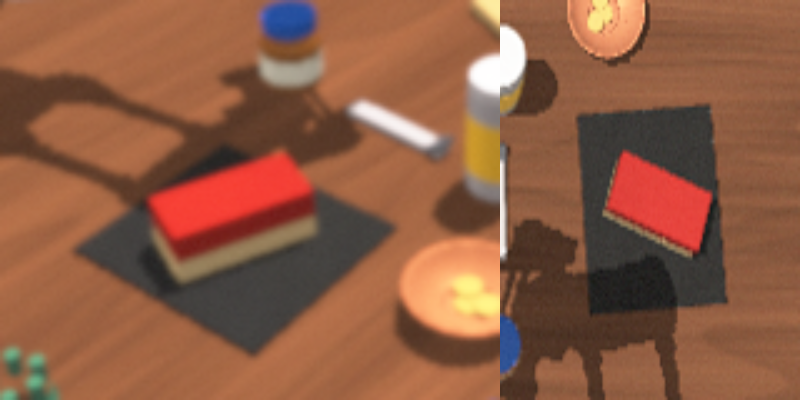

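The pair lies flat and closed at the mat centre, tray upside down on top and lined up with the board. The bystanders are in place, so I'm handing in.

```bash
python3 -c "
from h import *
r.sign_off()"
```

```text
the job is handed in; nothing more can be done
```

The pair now lies flat in the middle of the mat, board underneath and red tray upside down on top, and I handed the job in at about 36 s. I gripped both pieces across the 58 mm side at 50 N and turned them a quarter to stand on end on the mat. Then I regrasped from the other side, turned them the second quarter and laid them down.

**Position:** the tray's centre reads (0.567–0.568, −0.202 to −0.204, 0.035). That is within about 4 mm of the mat centre and inside the required height range. The final pictures show the two pieces closed and lined up.

**Bystanders:** every reading that clearly belonged to its object was within about 15 mm of its starting reading, which is roughly detector noise. The largest differences were the dish in the scene view, which had no starting reading there, and the spoon.

**Checks that failed or disagreed:**
- The networks did not find the board under the tray at the end, so I confirmed it only by eye.
- The top view missed the gauge and put a low-score carton on the pair. The scene view put both where they started.
- The crown cap is hidden, so I could not check it directly.

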